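# Refit the tape feeder's guard and make its interlock switch

### The arm

A 7-joint arm with a two-finger parallel gripper is mounted at the origin on a cart in front of the work surface, level with it; the furniture and walls round the work are solid. World frame = base frame: x ahead of the robot, y to its left, z up, the work surface at z = 0. Lengths are in m, angles in rad, forces in N, time in s.
With the tool pointing down it reaches from about 0.4 to 0.85 m from the base axis. Payload 10.4 kg.
Tool frame: the origin (TCP) lies at the very end of the fingers, on their centre line; the grasp point (between the pads) lies 19 mm behind it; z points along the fingers, y is the line along which they close (so a half turn about z gives the same grasp; the last joint's range is limited). The gripper opens to 85 mm and grips with 20 to 120 N. Pads are 22 mm wide; open, the fingers measure 114 mm over their backs; the gripper's body (76 mm by 85 mm) begins 54 mm behind the grasp point. The pads swing forward as they close: fully open they stand 13 mm farther back than shut.
Start: joints at [1.109, 0.332, -0.065, 1.46, 0.022, 1.35, -0.088], TCP at [0.266, -0.566, 0.196] pointing down, gripper open.
Joint ranges: [-2.6, 2.6], [-0.5, 2.12], [-1.47, 1.34], [0.16, 2.42], [-1.27, 4.41], [0.06, 2.06], [-2.6, 2.6]. Speed limits (rad/s): [2.22, 2.22, 2.79, 2.79, 3.14, 3.14, 3.14].

### API

Orientations are given as a unit quaternion [x, y, z, w].
In Python, from workcell import manip, optics gives the robot as it stands.
- The arm moves only by the tool jog_arm, never from a script. Its arguments are lists of equal length, an entry for each row: "dr": the turn, a rotation vector about the tool's x, y, z normalised to -1 to 1, where 1 is 4 degrees, a list of three; "translation": the shift along the tool's x, y, z normalised to -1 to 1, where 1 is 0.025 m, a list of three; "jaw": the opening, from 0 (shut) to 1 (fully open). A call has 1 to 10 rows; each row shifts and turns the commanded pose from where the row before left it, along the tool's axes as they then stand; what a row does not reach is not made up. A row lasts 1/10 s, in which the tool goes at most 50 mm and 8.59 degrees, less where a joint would pass 70% of its speed; a pose out of reach is approached as far as the arm can. A call with a number of a shift or a turn outside -1 to 1 is refused whole. A call with a gripper value outside its range is refused whole. The fingers move at their own pace and stop on an object; "squeeze" is the grip in N (left out, the last holds). Time passes only in rows, so rows that do not move let the fingers close. It gives the time, the measured TCP pose, the force, the opening and the grip force at its end, in the units of the state.
- manip.get_obs(): the state, without advancing time (a new reading comes with each control period).
- optics.camera(name): name is "scene" or "top" or "wrist"; returns a dict with "color" (384x512x3 uint8, red, green, blue), "mtx" (3x3 intrinsics, pixels), "R" (3x3) and "t" (3): a world point X has camera coordinates R X + t. Camera axes: x right, y down, z forward; pixel columns grow to the right and rows downward; lengths in m; the calibration is good to about 2 mm. A picture is of the moment at which its call begins. There is no depth.
- manip.hand_in(): hands the job in; it is judged then, once.
The state is a dict: "clock": time; "joint_pos": joint angles; "joint_velocities": joint speeds; "tau": joint torques, N m; "position": TCP position; "ee_rot": TCP orientation; "ft_force": force on the tool from outside, world axes, zero at the start; "torque": the same for the moment, N m; "grip_width": opening from 0.0 (shut) to 1.0 (fully open); "grasp_force": force on a finger pad.
Only numpy, scipy, OpenCV 4.12 (cv2) and the standard library are available. Lean on these libraries where they do the work, as an engineer would, in place of code of your own. Each camera call takes 0.05 s, during which the arm holds its last target. There are 200 camera calls.

### The job

The tape feeder will not run while its guard is off. Stand the loose guard hood on the feeder's deck and slide it straight towards the gearbox, so that its flat tongue goes into the slot of the interlock switch, under the sprung leaf, until the guard is fully home; then let go. Leave the other things on the worktop where they are.

Things in the scene. Friction and masses are not known exactly. Their poses are not given: they have to be found in the camera images.
- feeder: grey tape feeder, fixed. Origin: centre of its underside on the worktop; +x: the way the guard is pushed home. Deck 255 (x) x 140 (y) mm, smooth top z 14. Gearbox at its +x end: x 45 to 122, y -45 to 45, top z 78. Two 24 mm rollers, one above the other, stick out of it to x -5 (top z 68). On the gearbox a black interlock switch, 50 mm wide, top z 108, its slot facing -x
- guard_home (a point): point on top of the deck (x 0, y 0, z 14 mm of the feeder) where the guard's origin lies when it is fully home, axes parallel to the feeder's; its open end then meets the gearbox. The deck is clear from 127 mm behind this point (-x) to the rollers
- slot_mouth (a point): centre of the switch's slot, in the plane of its front, at x 50, y 0, z 90.5 mm of the feeder; axes as the feeder's. Slot 25 mm wide (y), 10 mm high, with a flared steel lead-in at both sides, about 30 mm wide at its outer end 11 mm before the mouth
- leaf (a joint): sprung steel leaf over the slot's channel, 18 mm wide, hinged at its +x end; 0 = down (rad). Its upturned lip is 10 mm behind the mouth; the tongue's edge lifts it, to about 0.12 rad when the tongue lies under it; it presses down with about 1 N; pushing the guard home takes about 5 N in all
- plunger (a joint): flat sprung plunger in the slot, its face 23 mm behind the mouth at 0; grows as it is pushed in (m); 0.012 when the guard is home; pushes back with 0.2 to 0.45 N
- guard: loose sheet-metal hood, 0.35 kg, 90 (x) x 88 (y) x 70 mm, walls 4 mm, open below and at +x. Origin: centre of its underside; z up; starts upright on the worktop. On top a black upright grip plate, x -41 to 9, 14 mm thick (y), z 70 to 106. A flat steel tongue, 20 mm wide, 5 mm thick, at y 0, z 76.5, sticks out level 40 mm beyond the hood's open end (x 45)
- guard_grip (a point): middle of the grip plate, at x -16, y 0, z 94 mm of the guard; axes as the guard's. Take it across its 14 mm thickness (y)
- tongue_tip (a point): middle of the tongue's front end (narrowed to 16 mm for the last 6 mm), at x 85, y 0, z 76.5 mm of the guard; axes as the guard's; at x 85, y 0, z 90.5 mm of the feeder when home
- tape_measure: bystander, to be left alone: red tape measure on its side, 66x94x35 mm; origin: centre of its underside
- marker_pen: bystander, to be left alone: black and white marker pen, 135 mm long; origin: centre of its underside
- padlock: bystander, to be left alone: brass padlock lying flat, 64x40x18 mm; origin: centre of its underside
- calculator: bystander, to be left alone: pocket calculator, 125x72x16 mm; origin: centre of its underside
- wax_tin: bystander, to be left alone: round tin, 75 mm across, 58 mm high; origin: centre of its underside
- tea_mug: bystander, to be left alone: dark mug, 82 mm across, 107 mm high; origin: centre of its underside
- tape_roll_c: bystander, to be left alone: roll of tape lying flat, 92 mm across, 25 mm high; origin: centre of its underside
- stapler: bystander, to be left alone: stapler, 150 mm long, 60 mm high; origin: centre of its underside
Not all that is in view belongs to the job. Of the things like the guard, leave any that is orange; of the rest the larger one is meant.

How it is judged:
At the end, for the whole second after the job is handed in: Guard at rest on the deck (underside 10 to 19 mm up), upright within 0.07 rad, square within 0.12 rad; tongue in the slot under the raised leaf (over 0.06 rad), tip within 6 mm of the slot's centre line and 5 mm of fully home; plunger in by more than 8 of 12 mm (value of joint plunger above 0.008 m and value of joint leaf above 0.06 rad and x of tongue_tip in the frame of feeder between 0.08 and 0.09 m and y of tongue_tip in the frame of feeder between -0.006 and 0.006 m and z of guard in the frame of feeder between 0.01 and 0.019 m and angle between the x axis of guard and the x axis of feeder, either way round below 0.12 rad and angle between guard's own z axis and vertical below 0.07 rad and linear speed of guard below 0.02 m/s); the robot touches nothing.
It fails at once if a bystander is pushed more than 40 mm from its place (distance of any of tape_measure, marker_pen, padlock, calculator, wax_tin, tea_mug, tape_roll_c, stapler from where it was at the start of the episode above 0.04 m).
It also fails if it takes over 42 s, if anything falls off the work surface, if the arm or the gripper's body presses on something with over 40 N, if the wrist force passes 120 N, or if a joint passes its speed limit or range.

## Working session

There is one attempt and no reset: what is moved stays moved. The work goes in short steps, Python scripts to look and compute and a tool call to move; the robot and the scene stay as the last step left them, time stands still between calls to the robot, and variables do not carry over. Pictures are saved under pics/ and viewed, at most 10 in all, crops included, and the job is handed in when it is done.

Besides the shell and the picture viewer there is one more tool, called after ">>>" as name(argument=value, ...) on one line, values as JSON. jog_arm: Moves the arm, as the interface text tells. Scaled input: -1 to 1 covers 0.025 m each way for a shift and 4 degrees each way for a turn. Its arguments: {"type":"object","properties":{"dr":{"type":"array","items":{"type":"array","items":{"type":"number"}}},"translation":{"type":"array","items":{"type":"array","items":{"type":"number"}}},"jaw":{"type":"array","items":{"type":"number"}},"squeeze":{"type":"number"}},"required":["dr","translation","jaw"]}

```bash
mkdir -p pics; python3 - <<'E'
from workcell import manip, optics
import cv2,numpy as np
o=manip.get_obs(); print({k:np.round(v,3).tolist() for k,v in o.items()})
for n in ("scene","top"):
    c=optics.camera(n); cv2.imwrite(f"pics/{n}0.png",cv2.resize(c["color"][:,:,::-1],(800,600),interpolation=cv2.INTER_CUBIC))
    np.savez(f"pics/{n}0.npz",**c); print(n,c["mtx"].round(1).tolist(),c["R"].round(3).tolist(),c["t"].round(3).tolist())
E
```

```text
{'clock': 0.0, 'joint_pos': [1.109, 0.333, -0.065, 1.461, 0.022, 1.35, -0.089], 'joint_velocities': [-0.001, 0.001, -0.0, -0.001, 0.0, -0.0, 0.001], 'tau': [-0.001, -62.545, 0.049, -39.161, 0.016, 0.01, 0.0], 'position': [0.265, -0.565, 0.195], 'ee_rot': [0.976, 0.218, -0.0, -0.001], 'ft_force': [0.038, 0.507, -0.481], 'torque': [0.035, -0.021, -0.015], 'grasp_force': 0.0, 'grip_width': 1.0}
scene [[486.1, 0.0, 262.5], [0.0, 486.1, 193.0], [0.0, 0.0, 1.0]] [[-0.52, 0.854, 0.007], [0.549, 0.341, -0.764], [-0.655, -0.393, -0.646]] [0.243, -0.25, 1.973]
top [[392.5, 0.0, 258.4], [0.0, 392.5, 191.1], [0.0, 0.0, 1.0]] [[-0.027, -0.999, 0.021], [-0.99, 0.024, -0.142], [0.142, -0.024, -0.99]] [0.031, 0.544, 1.368]
```

View pics/scene0.png

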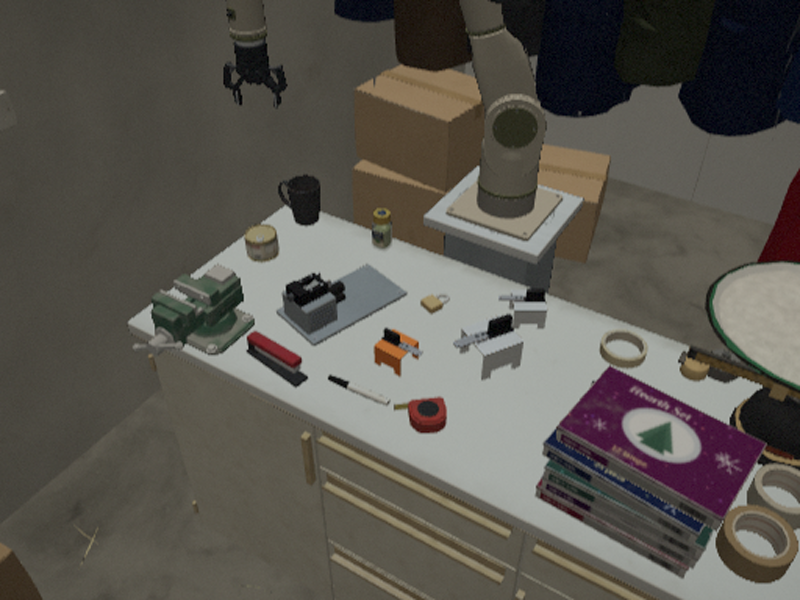

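View pics/top0.png

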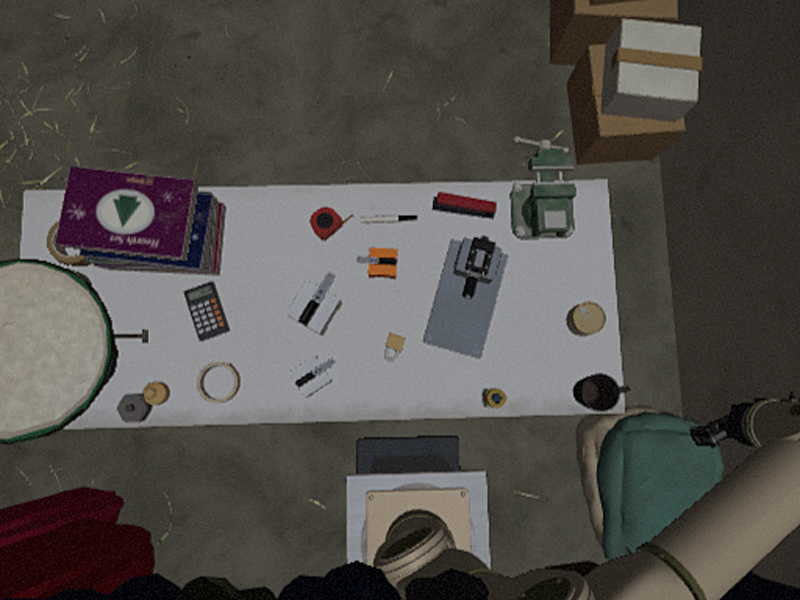

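The scene picture shows the large white guard at about (495,345), the orange one at (397,350), the small white one at (525,310) and the feeder at (340,300). In the top picture the large guard is at (317,302), the orange one at (380,262), the small one at (313,375) and the feeder at (467,297). I'll zoom in to measure.

```bash
python3 - <<'E'
import cv2,numpy as np
T=np.load("pics/top0.npz")["color"][:,:,::-1]; S=np.load("pics/scene0.npz")["color"][:,:,::-1]
def crop(I,u,v,w,h,k):
    c=cv2.resize(I[v:v+h,u:u+w],None,fx=k,fy=k,interpolation=cv2.INTER_CUBIC)
    c=np.clip(c*1.3,0,255).astype(np.uint8)
    for i in range(0,w,10): cv2.line(c,(i*k,0),(i*k,6 if i%50 else 12),(0,0,255),1)
    for i in range(0,h,10): cv2.line(c,(0,i*k),(6,i*k),(0,0,255),1)
    return c
a=crop(T,175,160,50,60,8); b=crop(T,265,145,66,100,6)[:, :396]
b=cv2.copyMakeBorder(b,0,0,0,4,0)
a=cv2.copyMakeBorder(a,0,120,0,0,0)
cv2.imwrite("pics/c1.png",np.hstack([a,b]))
a=crop(S,280,195,60,50,8); b=crop(S,170,165,100,60,8)
cv2.imwrite("pics/c2.png",crop(S,170,165,170,80,4)[:600,:800] if 0 else cv2.resize(crop(S,170,165,170,80,5),(800,376)))
E
```

```text
(no output)
```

View pics/c1.png

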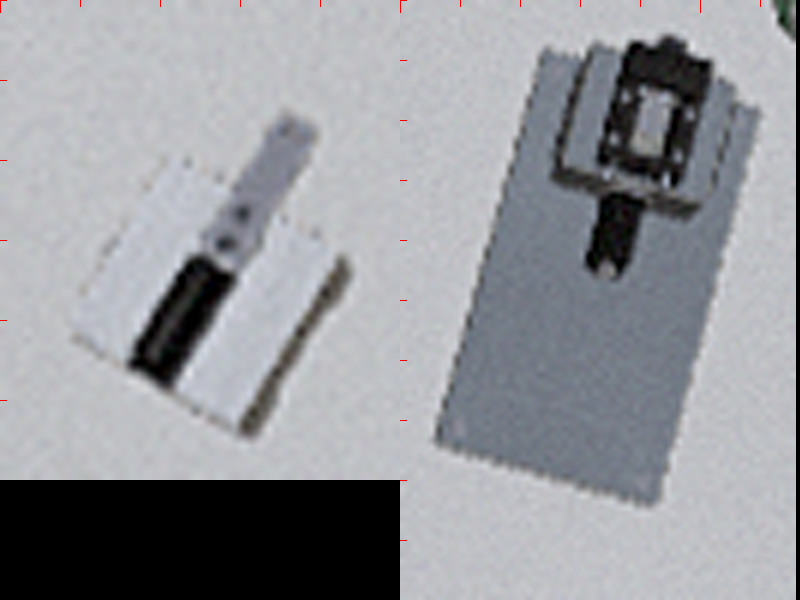

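The top crop shows the guard (hood corners (75,335), (240,432), (325,235) and (178,160), tongue tip (302,119)). The feeder's deck corners are at (545,48), (757,107), (437,445) and (657,503).

View pics/c2.png

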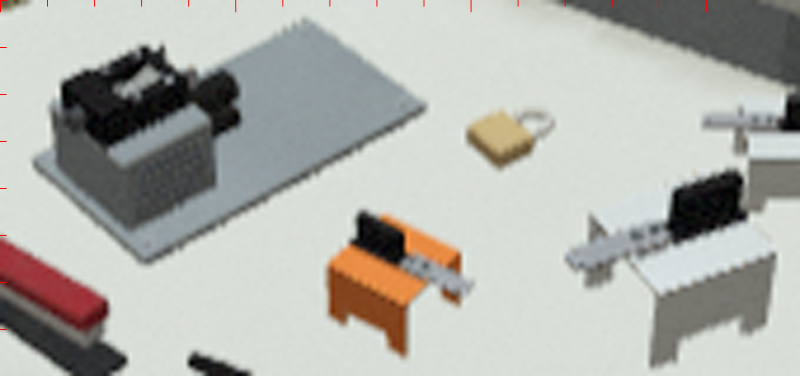

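```bash
cat > h.py <<'E'
import numpy as np
from scipy.optimize import least_squares
def proj(c,X):
    p=(np.asarray(X)@c["R"].T+c["t"])@c["mtx"].T; return p[:,:2]/p[:,2:]
def world(p,X):
    x,y,a=p[:3]; X=np.asarray(X,float)/1000; c,s=np.cos(a),np.sin(a)
    return np.c_[x+c*X[:,0]-s*X[:,1],y+s*X[:,0]+c*X[:,1],X[:,2]]
def fit(views,p0):  # views: list of (cam, model mm, pixels)
    r=least_squares(lambda p:np.concatenate([(proj(c,world(p,X))-np.array(u)).ravel() for c,X,u in views]),p0,loss="soft_l1",x_scale=[.1,.1,.1])
    return r.x,r.fun.reshape(-1,2)
E
python3 - <<'E'
from h import *
T=dict(np.load("pics/top0.npz"))
f=lambda L,u0,v0,k,du=0:[(u0+(a-du+.5)/k-.5,v0+(b+.5)/k-.5) for a,b in L]
F=f([(545,48),(757,107),(437,445),(657,503)],265,145,6,400)
p,r=fit([(T,[(127.5,70,14),(127.5,-70,14),(-127.5,70,14),(-127.5,-70,14)],F)],[.5,-.2,-.3]); print("feeder",p.round(4),np.degrees(p[2]),r.round(2).tolist())
G=f([(75,335),(240,432),(325,235),(178,160),(287,110),(317,128)],175,160,8)
p,r=fit([(T,[(-45,44,70),(-45,-44,70),(45,-44,70),(45,44,70),(85,8,79),(85,-8,79)],G)],[.5,.1,-.5]); print("guard",p.round(4),np.degrees(p[2]),r.round(2).tolist())
E
```

```text
feeder [ 0.5488 -0.128  -0.2941] -16.847971587896012 [[-0.56, -0.26], [0.65, -0.17], [-0.43, -0.09], [0.36, 0.54]]
guard [ 0.5281  0.2198 -0.5195] -29.764604365017856 [[-0.83, -0.1], [0.68, -0.24], [2.7, 1.77], [-0.91, -0.66], [-0.23, 0.05], [0.03, -0.05]]
```

The scene crop shows the guard (tip (572,262), hood corners (775,255), (655,290) and (590,213)) and the deck corners (35,160), (147,262), (427,105) and (307,20).

```bash
cat >> h.py <<'E'
def toolmove(o,target,yaw):  # world target -> shift in present tool axes (units of 25 mm), turn about tool z (units of 4 deg)
    from scipy.spatial.transform import Rotation as Ro
    R=Ro.from_quat(o["ee_rot"]).as_matrix(); y=np.degrees(np.arctan2(R[1,0],R[0,0]))
    d=(yaw-y+180)%360-180
    return (R.T@(np.asarray(target)-o["position"])/.025).round(2).tolist(), round(-d/4,2), R.round(3).tolist()
E
python3 - <<'E'
from h import *
from workcell import manip
T=dict(np.load("pics/top0.npz"));S=dict(np.load("pics/scene0.npz"))
f=lambda L,u0,v0,k,du=0:[(u0+(a-du+.5)/k-.5,v0+(b+.5)/k-.5) for a,b in L]
F=f([(545,48),(757,107),(437,445),(657,503)],265,145,6,400)
FS=f([(147,262),(35,160),(427,105),(307,20)],170,165,4.703)
M=[(127.5,70,14),(127.5,-70,14),(-127.5,70,14),(-127.5,-70,14)]
p,r=fit([(T,M,F),(S,M,FS)],[.5,-.2,-.3]); print("feeder",p.round(4),np.degrees(p[2]),r.round(2).tolist())
G=f([(75,335),(243,435),(178,160),(287,110),(317,128)],175,160,8)
GS=f([(775,255),(655,290),(590,213),(572,262)],170,165,4.703)
p,r=fit([(T,[(-45,44,70),(-45,-44,70),(45,44,70),(85,8,79),(85,-8,79)],G),(S,[(-45,44,70),(45,44,70),(45,-44,70),(85,0,76.5)],GS)],[.5,.2,-.5]); print("guard",p.round(4),np.degrees(p[2]),r.round(2).tolist())
g=world(p,[(-16,0,94)])[0];print(g)
print(toolmove(manip.get_obs(),[g[0],g[1],.2],180+np.degrees(p[2])))
E
```

```text
feeder [ 0.5485 -0.1256 -0.2932] -16.799052715894007 [[-1.26, -0.17], [-0.03, -0.1], [-1.08, 0.02], [-0.28, 0.62], [-0.36, -0.24], [-1.4, -0.12], [-0.11, -0.44], [-0.29, -0.82]]
guard [ 0.5272  0.2209 -0.5334] -30.56148818476276 [[-1.22, -0.07], [-0.26, -0.27], [-0.98, -0.46], [-0.24, 0.45], [-0.01, 0.41], [-0.26, -1.79], [0.25, 0.33], [-1.1, -0.83], [-1.07, -0.01]]
[0.51343817 0.22906491 0.094     ]
([22.48, -24.55, -0.17], np.float64(-31.07), [[0.905, 0.425, -0.001], [0.425, -0.905, 0.001], [-0.0, -0.001, -1.0]])
```

>>> jog_arm(translation=[[0.9,-0.98,0],[0.9,-0.98,0],[0.9,-0.98,0],[0.9,-0.98,0],[0.9,-0.98,0],[0.9,-0.98,0],[0.9,-0.98,0],[0.9,-0.98,0],[0.9,-0.98,0],[0.9,-0.98,0]], dr=[[0,0,0],[0,0,0],[0,0,0],[0,0,0],[0,0,0],[0,0,0],[0,0,0],[0,0,0],[0,0,0],[0,0,0]], jaw=[1,1,1,1,1,1,1,1,1,1])

```text
clock: 1.1
position: [0.3652, -0.247, 0.1955]
ee_rot: [0.976, 0.218, -0.0, -0.0]
ft_force: [0.3, -0.0, 0.7]
grip_width: 0.999
grasp_force: 0.0
```

>>> jog_arm(translation=[[0.9,-0.98,0],[0.9,-0.98,0],[0.9,-0.98,0],[0.9,-0.98,0],[0.9,-0.98,0],[0.9,-0.98,0],[0.9,-0.98,0],[0.9,-0.98,0],[0.9,-0.98,0],[0.9,-0.98,0]], dr=[[0,0,0],[0,0,0],[0,0,0],[0,0,0],[0,0,0],[0,0,0],[0,0,0],[0,0,0],[0,0,0],[0,0,0]], jaw=[1,1,1,1,1,1,1,1,1,1])

```text
clock: 2.1
position: [0.4648, 0.0702, 0.1956]
ee_rot: [0.976, 0.218, -0.0, 0.0]
ft_force: [0.7, 0.0, 0.5]
grip_width: 1.002
grasp_force: 0.0
```

>>> jog_arm(translation=[[0.9,-0.98,0],[0.9,-0.98,0],[0.9,-0.98,0],[0.9,-0.98,0],[0.9,-0.98,0],[0,0,0],[0,0,0],[0,0,0],[0,0,0],[0,0,0]], dr=[[0,0,0],[0,0,0],[0,0,0],[0,0,0],[0,0,0],[0,0,-1],[0,0,-1],[0,0,-1],[0,0,-1],[0,0,-1]], jaw=[1,1,1,1,1,1,1,1,1,1])

```text
clock: 3.1
position: [0.5143, 0.2275, 0.1953]
ee_rot: [0.923, 0.385, -0.0, 0.0]
ft_force: [-0.4, 1.2, -0.4]
grip_width: 0.998
grasp_force: 0.0
```

>>> jog_arm(translation=[[0,0,0],[0,0,0],[0,0,0],[0,0,0],[0,0,0],[0,0,0],[0,0,0],[0,0,0],[0,0,0],[0,0,0]], dr=[[0,0,-1],[0,0,-1],[0,0,-1],[0,0,-1],[0,0,-1],[0,0,-1],[0,0,-1],[0,0,-1],[0,0,-1],[0,0,-1]], jaw=[1,1,1,1,1,1,1,1,1,1])

```text
clock: 4.1
position: [0.5143, 0.2274, 0.1953]
ee_rot: [0.735, 0.678, -0.0, -0.0]
ft_force: [1.4, 0.1, 0.3]
grip_width: 1.002
grasp_force: 0.0
```

>>> jog_arm(translation=[[0,0,0],[0,0,0],[0,0,0],[0,0,0],[0,0,0],[0,0,0],[0,0,0],[0,0,0],[0,0,0],[0,0,0]], dr=[[0,0,-1],[0,0,-1],[0,0,-1],[0,0,-1],[0,0,-1],[0,0,-1],[0,0,-1],[0,0,-1],[0,0,-1],[0,0,-1]], jaw=[1,1,1,1,1,1,1,1,1,1])

```text
clock: 5.1
position: [0.5144, 0.2274, 0.1953]
ee_rot: [0.459, 0.888, -0.0, -0.0]
ft_force: [0.4, -0.2, -0.1]
grip_width: 1.0
grasp_force: 0.0
```

>>> jog_arm(translation=[[0,0,0],[0,0,0],[0,0,0],[0,0,0],[0,0,0],[0,0,0],[0,0,0]], dr=[[0,0,-1],[0,0,-1],[0,0,-1],[0,0,-1],[0,0,-1],[0,0,-1],[0,0,-0.07]], jaw=[1,1,1,1,1,1,1])

```text
clock: 5.8
position: [0.5144, 0.2274, 0.1953]
ee_rot: [0.263, 0.965, -0.0, -0.0]
ft_force: [-0.1, 0.1, -0.3]
grip_width: 1.005
grasp_force: 0.0
```

```bash
python3 - <<'E'
from h import *
from workcell import manip, optics
import cv2
o=manip.get_obs(); print(o["clock"],o["position"],o["joint_pos"],o["ee_rot"])
c=optics.camera("wrist"); np.savez("pics/w1.npz",**c); cv2.imwrite("pics/w1.png",cv2.resize(c["color"][:,:,::-1],(800,600),interpolation=cv2.INTER_CUBIC))
E
```

```text
5.8 [0.51440825 0.22743919 0.19532654] [ 0.45498181  0.44782294 -1.22195645  1.58538083  0.4245884   1.40952668
  0.23327319] [ 2.63115353e-01  9.64764319e-01 -1.55233830e-04 -3.10786017e-04]
```

View pics/w1.png

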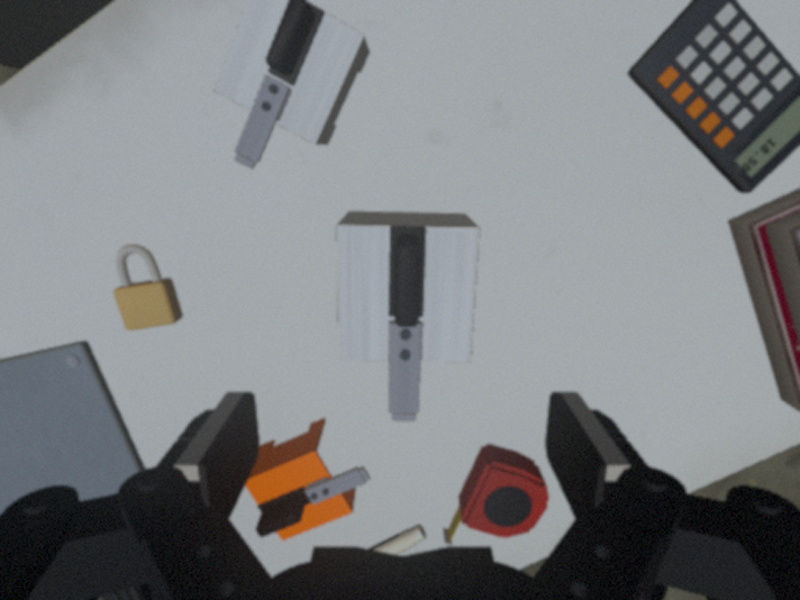

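The wrist picture shows the guard centred and well aligned. Hood top corners are at (337,227), (479,227), (341,361) and (471,361), and the tongue tip is at (391–416,419). The deck corner is at (85,343).

```bash
python3 - <<'E'
from h import *
from workcell import manip
W=dict(np.load("pics/w1.npz"));k=1.5625
f=lambda L:[((a+.5)/k-.5,(b+.5)/k-.5) for a,b in L]
X=[(-45,-44,70),(-45,44,70),(45,-44,70),(45,44,70),(85,-8,79),(85,8,79)]
p,r=fit([(W,X,f([(337,227),(479,227),(341,361),(471,361),(391,419),(416,419)]))],[.527,.221,-.533])
print(p,np.degrees(p[2]),r.round(1).tolist())
# grip plate top check
print((proj(W,world(p,[(-41,-7,106),(-41,7,106),(9,-7,106),(9,7,106)]))*k).round().tolist())
g=world(p,[(-16,0,94)])[0];print(g)
print(toolmove(manip.get_obs(),[g[0],g[1],.077],180+np.degrees(p[2]))[:2])
q=[.5485,-.1256,-.2932];print("deck corner pred",proj(W,world(q,[(-127.5,70,14)]))*k)
E
```

```text
[ 0.52762148  0.22260035 -0.5467756 ] -31.3279344002268 [[-0.9, -1.7], [0.4, -0.4], [-1.3, -0.6], [0.3, 0.5], [0.9, 1.4], [0.2, 1.6]]
[[395.0, 242.0], [421.0, 242.0], [394.0, 328.0], [419.0, 329.0]]
[0.51395419 0.23091932 0.094     ]
([0.08, 0.11, 4.74], np.float64(0.17))
deck corner pred [[ 81.69292846 342.23398945]]
```

>>> jog_arm(translation=[[0.08,0.11,0.5],[0,0,1],[0,0,1],[0,0,1],[0,0,0.8],[0,0,0.44],[0,0,0],[0,0,0],[0,0,0],[0,0,0]], dr=[[0,0,0.17],[0,0,0],[0,0,0],[0,0,0],[0,0,0],[0,0,0],[0,0,0],[0,0,0],[0,0,0],[0,0,0]], jaw=[1,1,1,1,1,1,1,0,0,0], squeeze=60)

```text
clock: 6.85
position: [0.5147, 0.2313, 0.0781]
ee_rot: [0.27, 0.963, 0.0, 0.001]
ft_force: [0.1, 0.2, -0.3]
grip_width: 0.516
grasp_force: 0.0
```

>>> jog_arm(translation=[[0,0,0],[0,0,0],[0,0,0],[0,0,0],[0,0,0]], dr=[[0,0,0],[0,0,0],[0,0,0],[0,0,0],[0,0,0]], jaw=[0,0,0,0,0])

```text
clock: 7.35
position: [0.5142, 0.231, 0.0772]
ee_rot: [0.269, 0.963, -0.0, 0.0]
ft_force: [0.2, -0.4, 0.2]
grip_width: 0.002
grasp_force: 0.0
```

The fingers shut on nothing, so I'll look.

```bash
python3 - <<'E'
from h import *
from workcell import manip, optics
import cv2
o=manip.get_obs(); print(o["grip_width"],o["grasp_force"],o["position"],o["joint_pos"])
c=optics.camera("wrist"); np.savez("pics/w2.npz",**c)
t=optics.camera("top"); np.savez("pics/t2.npz",**t); s=optics.camera("scene"); np.savez("pics/s2.npz",**s)
a=cv2.resize(c["color"],(400,300)); b=cv2.resize(t["color"][140:230,150:270],(400,300),interpolation=cv2.INTER_CUBIC)
d=cv2.resize(s["color"][160:250,250:370],(800,300),interpolation=cv2.INTER_CUBIC) if 0 else np.hstack([cv2.resize(s["color"][160:250,260:380],(400,300),interpolation=cv2.INTER_CUBIC),cv2.resize(s["color"],(400,300))])
cv2.imwrite("pics/m2.png",np.vstack([np.hstack([a,b]),d])[:,:,::-1])
E
```

```text
0.0017158991661581375 0.0 [0.51420853 0.23099524 0.0771853 ] [ 0.38279776  0.55580409 -1.13136331  1.72381336  0.53528593  1.21189381
  0.1372879 ]
```

View pics/m2.png

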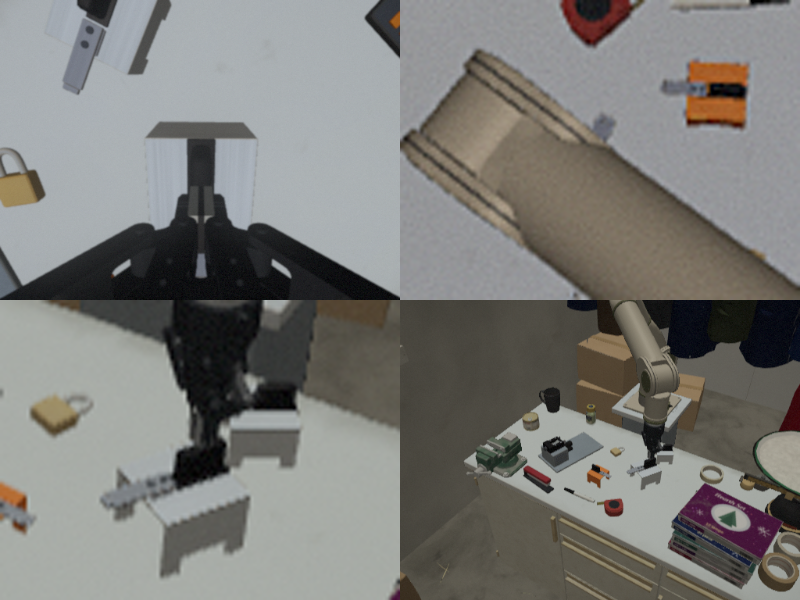

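The fingers at wrist (200,215) look to be around or ahead of the plate. I'll project the model into this view to see.

```bash
python3 - <<'E'
from h import *
import cv2
def draw(n,roi,k):
    c=dict(np.load(n)); u,v,w,h=roi
    I=np.clip(cv2.resize(c["color"][v:v+h,u:u+w],None,fx=k,fy=k,interpolation=cv2.INTER_CUBIC)[:,:,::-1]*1.6,0,255).astype(np.uint8).copy()
    p=[.5276,.2226,-.5468]
    for L,col in (([(-41,-7,106),(-41,7,106),(9,7,106),(9,-7,106)],(0,255,0)),([(-45,-44,70),(-45,44,70),(45,44,70),(45,-44,70)],(255,0,0)),([(45,-10,79),(85,-8,79),(85,8,79),(45,10,79)],(255,0,255))):
        cv2.polylines(I,[((proj(c,world(p,L))-[u,v]+.5)*k).astype(int)],True,col,1)
    t=((proj(c,[[.5142,.2310,.0772],[.5142,.2310,.0962]])-[u,v]+.5)*k).astype(int)
    for q,col in zip(t,((0,0,255),(0,255,255))): cv2.circle(I,tuple(int(z) for z in q),5,col,2)
    return I
a=draw("pics/w2.npz",(156,134,200,200),2); b=draw("pics/s2.npz",(275,190,80,80),5)
cv2.imwrite("pics/d2.png",np.hstack([cv2.resize(a,(400,400)),b]))
E
```

```text
(no output)
```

View pics/d2.png

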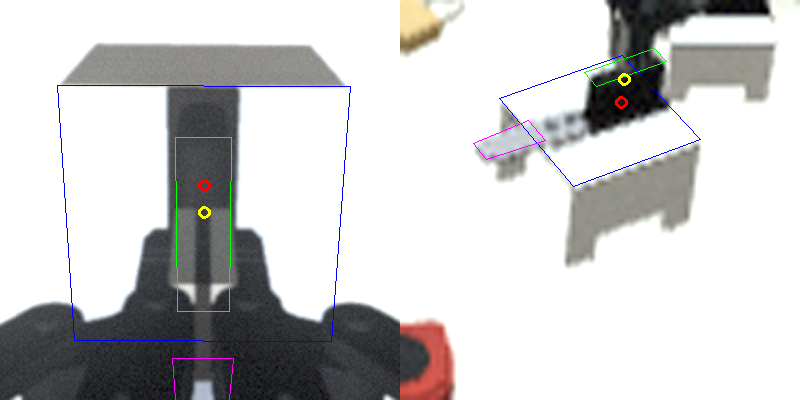

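The pads look centred on the plate, but the gripper reads shut. A small lift will show from the wrist force whether it holds anything.

>>> jog_arm(translation=[[0,0,-0.4],[0,0,-0.4],[0,0,0],[0,0,0]], dr=[[0,0,0],[0,0,0],[0,0,0],[0,0,0]], jaw=[0,0,0,0])

```text
clock: 7.9
position: [0.5145, 0.2311, 0.0977]
ee_rot: [0.27, 0.963, 0.0, 0.0]
ft_force: [-0.9, -0.1, 0.4]
grip_width: 0.001
grasp_force: 0.0
```

```bash
python3 - <<'E'
from h import *
from workcell import manip, optics
import cv2
o=manip.get_obs(); print(o["clock"],o["grip_width"],o["grasp_force"],o["position"],o["ft_force"])
c=optics.camera("wrist"); np.savez("pics/w3.npz",**c)
a=dict(np.load("pics/w2.npz"))["color"]
I=lambda im:cv2.resize(np.clip(im[134:384,156:356]*1.5,0,255).astype(np.uint8)[:,:,::-1],(400,500),interpolation=cv2.INTER_CUBIC)
cv2.imwrite("pics/d3.png",np.hstack([I(a),I(c["color"])]))
for z in (0,.02,.04): print(z,(proj(c,[o["position"]+np.array([0,0,z])])-[156,134])*2)
E
```

```text
7.9 0.0007934741629878279 0.0 [0.51453782 0.23110139 0.09767911] [-0.8966681  -0.06419145  0.41505793]
0 [[203.28539698 184.32834653]]
0.02 [[203.50813741 213.34124255]]
0.04 [[203.78587448 249.51768614]]
```

View pics/d3.png

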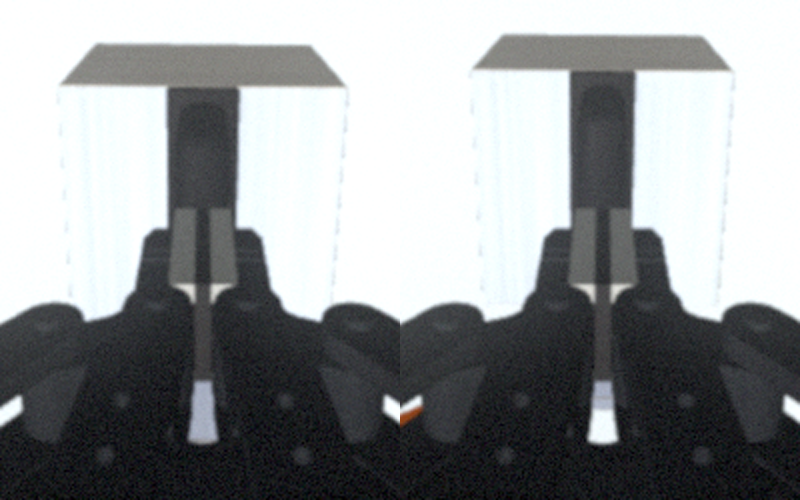

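The guard isn't held, and the closed fingers sit above the plate, so the guard may be lower than I assumed. I'll fit both white guards with their scale free.

```bash
python3 - <<'E'
from h import *
L=lambda n:dict(np.load(f"pics/{n}.npz"))
w1,w2,w3,T,S=L("w1"),L("w2"),L("w3"),L("top0"),L("scene0")
k=1.5625;f1=lambda P:[((a+.5)/k-.5,(b+.5)/k-.5) for a,b in P]
f2=lambda P,o=0:[(156+(a-o+.5)/2-.5,134+(b+.5)/2-.5) for a,b in P]
fs=lambda P:[(170+(a+.5)/4.703-.5,165+(b+.5)/4.703-.5) for a,b in P]
R=[(-45,-44,70),(-45,44,70),(-45,-44,0),(-45,44,0)]
V=[(w1,[(-45,-44,70),(-45,44,70),(45,-44,70),(45,44,70),(85,-8,79),(85,8,79)],f1([(337,227),(479,227),(341,361),(471,361),(391,419),(416,419)])),
(w2,R,f2([(60,86),(346,86),(97,44),(313,44)])),(w3,R,f2([(471,70),(734,70),(503,36),(705,36)],400)),
(S,[(-45,44,70),(45,44,70),(45,-44,70),(85,0,76.5),(45,44,0),(-45,44,0)],fs([(775,255),(655,290),(590,213),(572,262),(655,366),(768,330)]))]
def go(V,p0):
    def res(p): return np.concatenate([(proj(c,world(p,np.array(X)*[p[3],p[3],p[4]]))-np.array(u)).ravel() for c,X,u in V])
    r=least_squares(res,p0,loss="soft_l1"); print(r.x.round(4),r.fun.reshape(-1,2).round(1).tolist())
go(V,[.527,.222,-.54,1,1])
go(V[1:3],[.527,.222,-.54,1,1])
# other white guard: w1 front-top edge corners, tip corners
go([(w1,[(45,-44,70),(45,44,70),(85,-8,79),(85,8,79)],f1([(217,92),(322,143),(236,160),(254,166)]))],[.4,.2,-.4,.8,.8])
for r in range(142,214,6): print(r,w1["color"][r,246:276].mean(1).astype(int).tolist())
E
```

```text
[ 0.528   0.2227 -0.5469  0.9918  0.9768] [[-0.0, -1.3], [0.1, 0.0], [-0.5, -1.3], [-0.0, -0.2], [1.3, 0.1], [0.3, 0.3], [0.0, 0.0], [1.0, 0.2], [-0.5, 0.2], [-0.9, 0.3], [0.7, 0.1], [-0.0, 0.3], [-0.1, -0.5], [-1.1, -0.4], [-0.1, -0.9], [0.4, 0.9], [-0.5, -0.2], [-0.7, 0.5], [-1.2, 0.7], [-0.9, -0.9]]
[ 0.5284  0.2226 -0.5458  0.9971  0.9617] [[0.1, -0.1], [1.1, -0.1], [-0.7, 0.4], [-0.6, 0.4], [0.7, 0.0], [0.1, -0.0], [-0.3, -0.3], [-0.8, -0.3]]
[ 0.3842  0.2389 -0.9816  0.6512  1.4021] [[0.5, -0.5], [-0.8, -0.5], [-0.3, 0.0], [0.5, 2.1]]
142 [85, 84, 83, 87, 85, 84, 84, 80, 82, 85, 84, 83, 84, 84, 84, 81, 84, 86, 86, 86, 86, 86, 84, 87, 84, 84, 85, 84, 87, 86]
148 [166, 168, 156, 124, 80, 57, 59, 57, 57, 60, 52, 56, 56, 56, 55, 60, 54, 54, 54, 52, 56, 55, 55, 52, 54, 69, 106, 140, 161, 165]
154 [166, 166, 160, 128, 80, 64, 55, 54, 47, 46, 43, 47, 48, 45, 49, 47, 46, 43, 48, 45, 47, 48, 49, 53, 53, 74, 120, 153, 163, 166]
160 [167, 165, 160, 122, 78, 58, 52, 51, 54, 51, 53, 55, 61, 58, 59, 48, 52, 49, 48, 49, 48, 43, 49, 51, 56, 80, 125, 157, 161, 164]
166 [164, 161, 147, 107, 67, 
[... 350 characters left out ...]
, 150, 160, 165, 164]
184 [165, 162, 134, 91, 60, 54, 51, 47, 45, 53, 56, 55, 57, 49, 52, 51, 54, 50, 50, 48, 48, 49, 51, 51, 78, 126, 156, 164, 164, 163]
190 [168, 162, 136, 94, 60, 54, 49, 49, 49, 54, 57, 57, 57, 52, 50, 52, 52, 49, 53, 50, 49, 49, 48, 55, 79, 126, 158, 164, 166, 166]
196 [167, 161, 135, 96, 62, 52, 51, 47, 50, 54, 51, 53, 50, 52, 52, 52, 50, 53, 49, 51, 51, 51, 50, 61, 91, 133, 158, 166, 163, 165]
202 [165, 165, 154, 133, 116, 112, 85, 62, 50, 52, 50, 49, 53, 53, 49, 51, 55, 51, 48, 52, 52, 62, 84, 103, 130, 154, 166, 167, 165, 163]
208 [167, 162, 151, 132, 124, 121, 122, 115, 97, 82, 70, 63, 70, 61, 66, 67, 66, 70, 69, 80, 98, 111, 115, 112, 124, 146, 161, 168, 166, 166]
```

```bash
python3 - <<'E'
from h import *
from workcell import optics
L=lambda n:dict(np.load(f"pics/{n}.npz"))
S=L("scene0")
for z in (0,.013,.03): print(z,(proj(S,[[.265,-.565,.195+z]])*1.5625).round(1))
yv=np.array([.425,-.905,0])
for s in (-.045,.045): print((proj(S,[np.array([.265,-.565,.208])+s*yv])*1.5625).round(1))
g=S["color"].mean(2)
for r in range(56,74): print(r,g[r,146:182].astype(int).tolist())
E
```

```text
0 [[259.6 123.1]]
0.013 [[259.  118.3]]
0.03 [[258.2 112. ]]
[[276.8 119.3]]
[[241.3 117.3]]
56 [53, 17, 21, 18, 17, 14, 15, 57, 72, 73, 71, 75, 73, 73, 75, 72, 72, 73, 71, 72, 70, 68, 72, 74, 68, 51, 52, 16, 12, 23, 30, 27, 25, 18, 16, 20]
57 [72, 51, 54, 20, 10, 18, 15, 16, 73, 72, 73, 72, 73, 72, 76, 73, 73, 75, 70, 73, 71, 70, 72, 71, 69, 71, 69, 51, 23, 18, 18, 24, 15, 18, 19, 18]
58 [73, 72, 72, 21, 23, 70, 17, 16, 72, 72, 72, 73, 73, 72, 73, 73, 72, 71, 73, 71, 69, 72, 68, 69, 71, 71, 67, 69, 15, 13, 23, 24, 15, 17, 53, 52]
59 [71, 71, 75, 15, 28, 88, 22, 12, 72, 75, 74, 73, 73, 72, 74, 72, 71, 72, 70, 72, 73, 71, 72, 69, 73, 70, 70, 71, 47, 41, 27, 16, 21, 48, 71, 72]
60 [72, 73, 74, 13, 30, 75, 24, 12, 53, 71, 70, 73, 72, 72, 73, 71, 71, 75, 70, 71, 70, 72, 69, 70, 70, 69, 70, 70, 68, 67, 34, 19, 21, 69, 73, 71]
61 [74, 73, 75, 51, 16, 74, 32, 7, 3, 73, 72, 71, 71, 71, 73, 72, 71, 71, 73, 72, 69, 69, 69, 72, 70, 70, 69, 72, 72, 75, 50, 21, 16, 54, 72, 71]
62 [74, 70, 74, 72, 22, 67, 37, 13, 4, 70, 72, 71, 72, 69, 72, 72, 69, 75, 70, 71, 71, 73, 73, 70, 72, 71, 70, 70, 71, 66
[... 947 characters left out ...]
 74, 73, 75, 73, 73, 71, 71, 76, 73, 72, 71, 70, 72, 72, 69, 71, 73, 72, 70, 73, 72, 59, 52, 70, 71, 70, 70]
70 [75, 75, 73, 72, 76, 77, 73, 74, 75, 75, 73, 73, 73, 70, 70, 72, 72, 73, 71, 73, 72, 74, 72, 72, 73, 71, 70, 73, 72, 73, 70, 71, 72, 70, 70, 72]
71 [74, 76, 75, 74, 74, 75, 73, 72, 72, 75, 73, 72, 73, 72, 74, 71, 71, 72, 71, 72, 70, 72, 75, 70, 73, 72, 70, 74, 69, 71, 69, 69, 70, 70, 69, 69]
72 [75, 76, 76, 75, 77, 74, 74, 74, 73, 74, 73, 73, 75, 73, 75, 72, 72, 72, 73, 73, 73, 70, 71, 71, 71, 71, 70, 71, 70, 69, 70, 72, 68, 71, 68, 69]
73 [75, 74, 75, 76, 76, 74, 73, 73, 73, 72, 72, 70, 73, 71, 72, 74, 73, 73, 73, 74, 72, 71, 70, 71, 71, 74, 72, 69, 70, 69, 70, 69, 71, 69, 70, 70]
```

```bash
python3 - <<'E'
from h import *
from workcell import manip,optics
L=lambda n:dict(np.load(f"pics/{n}.npz"))
from scipy.spatial.transform import Rotation as Ro
o=manip.get_obs(); R=Ro.from_quat(o["ee_rot"]).as_matrix(); w=L("w3")
C=-w["R"].T@w["t"]; print("cam in tool mm",(R.T@(C-o["position"])*1000).round(1),"axis",(R.T@w["R"][2]).round(3))
for x in (0,.011):
  for z in (.02,.025,.03,.035,.04):
    P=[o["position"]+R@[x,y,-z] for y in (-.0085,.0,.0085)]
    print(x,z,((proj(w,P)-[156,134])*2).round(0).tolist())
s=optics.camera("scene"); np.savez("pics/s3.npz",**s)
u,v=proj(s,[o["position"]])[0]; print(u,v)
for z in (.02,.03,.04,.106-o["position"][2]): print(z,proj(s,[o["position"]+np.array([0,0,z])]).round(1))
g=s["color"].mean(2).astype(int)
for r in range(int(v)-22,int(v)+12): print(r,g[r,int(u)-12:int(u)+14].tolist())
E
```

```text
cam in tool mm [  76.2   -0.3 -178.5] axis [-0.299  0.001  0.954]
0 0.02 [[171.0, 212.0], [203.0, 212.0], [234.0, 212.0]]
0 0.025 [[171.0, 221.0], [203.0, 221.0], [234.0, 221.0]]
0 0.03 [[170.0, 229.0], [203.0, 229.0], [235.0, 229.0]]
0 0.035 [[169.0, 239.0], [203.0, 239.0], [236.0, 238.0]]
0 0.04 [[168.0, 248.0], [203.0, 248.0], [238.0, 248.0]]
0.011 0.02 [[171.0, 175.0], [203.0, 175.0], [234.0, 175.0]]
0.011 0.025 [[170.0, 182.0], [203.0, 182.0], [235.0, 182.0]]
0.011 0.03 [[169.0, 190.0], [203.0, 190.0], [236.0, 190.0]]
0.011 0.035 [[168.0, 198.0], [203.0, 198.0], [237.0, 198.0]]
0.011 0.04 [[167.0, 207.0], [203.0, 207.0], [238.0, 207.0]]
319.384724955707 205.1569461620125
0.02 [[319.9 200.2]]
0.03 [[320.2 197.7]]
0.04 [[320.5 195.2]]
0.008716953600914082 [[319.6 203. ]]
183 [167, 169, 169, 169, 169, 169, 167, 166, 167, 101, 19, 18, 14, 19, 17, 12, 19, 20, 18, 16, 20, 41, 54, 59, 38, 38]
184 [169, 168, 168, 170, 168, 167, 169, 169, 168, 101, 22, 18, 14, 7, 17, 21, 20, 30, 34, 21, 19, 37, 42, 32, 32, 41]
185 [170, 169, 169, 169, 169, 169, 168, 169, 168, 141, 23, 13, 19, 15, 17, 14,
[... 3089 characters left out ...]
 43, 13, 14, 7, 8, 12, 8, 16, 2, 4, 10, 15, 9, 18, 24, 16, 70, 167, 169, 170, 169]
212 [143, 131, 124, 116, 81, 17, 12, 13, 7, 10, 6, 17, 11, 6, 18, 20, 23, 20, 68, 96, 127, 138, 169, 163, 170, 169]
213 [129, 80, 70, 98, 57, 11, 15, 12, 15, 8, 20, 16, 19, 26, 18, 71, 69, 126, 138, 151, 167, 167, 169, 163, 163, 169]
214 [127, 84, 86, 123, 108, 64, 16, 13, 12, 22, 19, 16, 72, 72, 127, 139, 142, 168, 168, 168, 169, 167, 169, 169, 162, 163]
215 [130, 120, 123, 131, 114, 74, 25, 24, 20, 42, 72, 129, 140, 141, 168, 169, 170, 168, 169, 170, 169, 170, 169, 168, 169, 165]
216 [133, 113, 112, 120, 90, 99, 47, 71, 128, 132, 140, 168, 169, 170, 169, 169, 170, 170, 170, 170, 170, 169, 169, 169, 168, 172]
```

The "TCP" reading lies about 32 mm beyond the visible fingertips: in the scene view the tips end at row 197.5 and the plate top starts at about row 202. I'll open the jaws, go down by the extra amount and watch the forces.

>>> jog_arm(translation=[[0,0,0],[0,0,0],[0,0,0],[0,0,0],[0,0,0],[0,0,0.4],[0,0,0.6],[0,0,0.6],[0,0,0.4],[0,0,0]], dr=[[0,0,0],[0,0,0],[0,0,0],[0,0,0],[0,0,0],[0,0,0],[0,0,0],[0,0,0],[0,0,0],[0,0,0]], jaw=[1,1,1,1,1,1,1,1,1,1])

```text
clock: 9.0
position: [0.5131, 0.2305, 0.0451]
ee_rot: [0.269, 0.963, -0.001, -0.001]
ft_force: [0.8, -0.2, -0.6]
grip_width: 1.001
grasp_force: 0.0
```

>>> jog_arm(translation=[[0,0,0],[0,0,0],[0,0,0],[0,0,0],[0,0,0],[0,0,0],[0,0,0]], dr=[[0,0,0],[0,0,0],[0,0,0],[0,0,0],[0,0,0],[0,0,0],[0,0,0]], jaw=[0,0,0,0,0,0,0])

```text
clock: 9.7
position: [0.5145, 0.231, 0.0476]
ee_rot: [0.27, 0.963, 0.0, 0.0]
ft_force: [0.3, -1.2, 5.4]
grip_width: 0.148
grasp_force: 59.6
```

```bash
cat >> h.py <<'E'
def carry(o,gpose,ftarget,feeder,z):  # TCP target that puts the held guard (pose gpose at grasp, tcp0 saved) at x,y of feeder
    c=np.load("grasp.npz"); th=gpose[2]; R=lambda a:np.array([[np.cos(a),-np.sin(a)],[np.sin(a),np.cos(a)]])
    off=R(th).T@(c["pos"][:2]-gpose[:2])
    xy=np.array(feeder[:2])+R(feeder[2])@(np.array(ftarget)+off)
    return toolmove(o,[*xy,z],180+np.degrees(feeder[2]))[:2],xy
E
python3 - <<'E'
from h import *
from workcell import manip
L=lambda n:dict(np.load(f"pics/{n}.npz"))
T,S,w1=L("top0"),L("scene0"),L("w1")
f=lambda P,u0,v0,k,du=0:[(u0+(a-du+.5)/k-.5,v0+(b+.5)/k-.5) for a,b in P]
F=f([(545,48),(757,107),(437,445),(657,503)],265,145,6,400); FS=f([(147,262),(35,160),(427,105),(307,20)],170,165,4.703)
M=[(127.5,70,14),(127.5,-70,14),(-127.5,70,14),(-127.5,-70,14)]
p,r=fit([(T,M,F),(S,M,FS)]+[(w1,[M[2]],f([(86,342)],0,0,1.5625))]*3,[.55,-.12,-.29]); print("feeder",p.round(4),r[-1])
o=manip.get_obs(); np.savez("grasp.npz",pos=o["position"],q=o["ee_rot"]); np.save("feeder.npy",p)
print(o["position"],carry(o,[.528,.2227,-.5469],(-.066,0),p,.1476))
E
```

```text
feeder [ 0.5489 -0.1238 -0.3016] [-0.21705583  0.15300478]
[0.51454392 0.23099867 0.04762326] (([-5.37, -12.2, -4.0], np.float64(-3.5)), array([ 0.47081367, -0.09943947]))
```

>>> jog_arm(translation=[[0,0,-0.3],[0,0,-0.7],[0,0,-1],[0,0,-1],[0,0,-1],[-0.2,-0.5,0],[-0.4,-0.9,0],[-0.4,-0.9,0],[-0.4,-0.9,0],[-0.4,-0.9,0]], dr=[[0,0,0],[0,0,0],[0,0,0],[0,0,0],[0,0,0],[0,0,0],[0,0,0],[0,0,0],[0,0,0],[0,0,0]], jaw=[0,0,0,0,0,0,0,0,0,0])

```text
clock: 10.7
position: [0.4991, 0.1194, 0.148]
ee_rot: [0.269, 0.963, -0.0, 0.0]
ft_force: [0.8, -1.2, -3.4]
grip_width: 0.149
grasp_force: 58.9
```

>>> jog_arm(translation=[[-0.4,-0.9,0],[-0.4,-0.9,0],[-0.4,-0.9,0],[-0.4,-0.9,0],[-0.4,-0.9,0],[-0.4,-0.9,0],[-0.4,-0.9,0],[-0.4,-0.9,0],[-0.37,-0.9,0],[0,0,0]], dr=[[0,0,0],[0,0,0],[0,0,0],[0,0,0],[0,0,0],[0,0,0],[0,0,0],[0,0,0],[0,0,0],[0,0,-0.5]], jaw=[0,0,0,0,0,0,0,0,0,0])

```text
clock: 11.7
position: [0.47, -0.1029, 0.1477]
ee_rot: [0.255, 0.967, -0.001, -0.0]
ft_force: [0.7, -0.8, -3.6]
grip_width: 0.148
grasp_force: 59.0
```

>>> jog_arm(translation=[[0,0,0],[0,0,0],[0,0,0],[0,0,0],[0,0,0]], dr=[[0,0,-1],[0,0,-1],[0,0,-1],[0,0,0],[0,0,0]], jaw=[0,0,0,0,0])

```text
clock: 12.2
position: [0.4707, -0.0991, 0.1477]
ee_rot: [0.151, 0.989, -0.0, 0.0]
ft_force: [0.2, 0.1, -4.2]
grip_width: 0.149
grasp_force: 59.0
```

```bash
python3 - <<'E'
from h import *
from workcell import manip, optics
import cv2
o=manip.get_obs(); print(o["clock"],o["position"],o["joint_pos"].round(2),o["grip_width"],o["grasp_force"],o["ft_force"])
p=np.load("feeder.npy"); print(carry(o,[.528,.2227,-.5469],(-.066,0),p,.1476))
I={}
for n in("wrist","top","scene"):
    c=optics.camera(n); np.savez(f"pics/{n}4.npz",**c); I[n]=c["color"]
u,v=proj(dict(np.load("pics/scene4.npz")),[[.55,-.12,.06]])[0].astype(int)
a=cv2.resize(I["wrist"],(480,360),interpolation=cv2.INTER_CUBIC); b=cv2.resize(I["top"][140:240,250:340],(320,360),interpolation=cv2.INTER_CUBIC)
d=cv2.resize(I["scene"][v-40:v+30,u-90:u+100],(651,240),interpolation=cv2.INTER_CUBIC); print(u,v)
d=cv2.copyMakeBorder(d,0,0,0,149,0)
cv2.imwrite("pics/m4.png",np.clip(np.vstack([np.hstack([a,b]),d])*1.3,0,255)[:,:,::-1])
E
```

```text
12.2 [ 0.47072579 -0.09912605  0.14767015] [ 1.34  0.3  -1.38  1.85  0.31  1.25  1.14] 0.14881604482496286 59.0063738822937 [ 0.21000397  0.1180702  -4.24449061]
(([-0.01, -0.01, 0.0], np.float64(-0.02)), array([ 0.47081367, -0.09943947]))
219 182[ WARN:0@0.986] global loadsave.cpp:1063 imwrite_ Unsupported depth image for selected encoder is fallbacked to CV_8U.
```

View pics/m4.png

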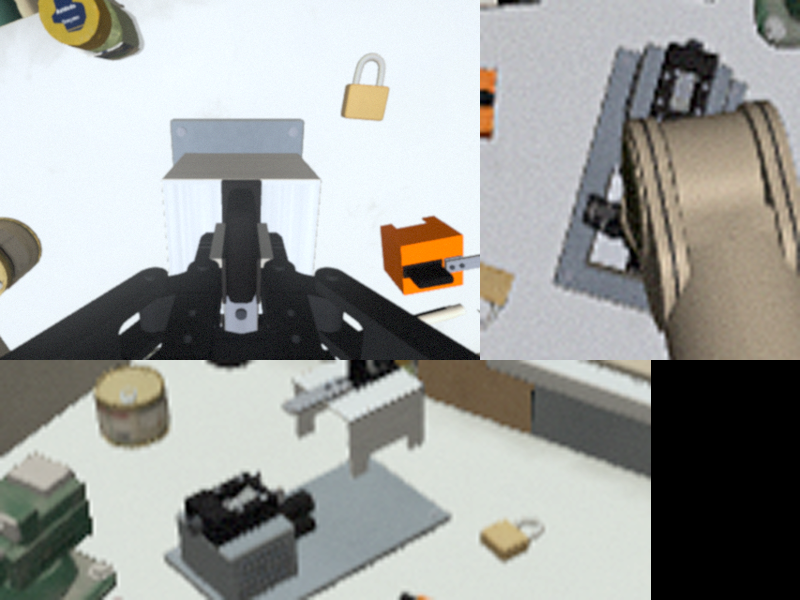

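The wrist picture shows the held guard squarely over the deck: rear deck edge (172–303,120), hood rear edge (163–320,179). I'll measure the lateral offset numerically.

```bash
python3 - <<'E'
from h import *
from workcell import manip
c=dict(np.load("pics/wrist4.npz")); g=c["color"].astype(float).mean(2)
def cross(row,lo,hi):
    s=g[row-1:row+2].mean(0)[lo:hi]; d=np.diff(s); i=np.argmax(np.abs(d)); 
    w=np.abs(d[max(0,i-2):i+3]); return lo+.5+(np.arange(max(0,i-2),max(0,i-2)+len(w))*w).sum()/w.sum()
k=512/480
for yy in (136,142,148,154): r=int(yy*k); print("deck",r,cross(r,170,200),cross(r,310,340))
for yy in (176,181,190,200,210): r=int(yy*k); print("hood",r,cross(r,165,187),cross(r,330,352))
col=g[:,200:320:20]; 
for u in (200,225,285,305): s=g[110:210,u-2:u+3].mean(1); d=np.diff(s); print(u,[(110+i+.5,int(d[i])) for i in np.argsort(-np.abs(d))[:5]])
o=manip.get_obs(); p=np.load("feeder.npy")
q=p.copy(); q[:2]=world(p,[(-66,0,0)])[0][:2]
print("pred hood",proj(c,world(q,[(-45,-44,170),(-45,44,170),(-45,-44,100),(-45,44,100)])).round(1).tolist())
print("pred deck",proj(c,world(p,[(-127.5,-70,14),(-127.5,70,14),(-100,-70,14),(-100,70,14)])).round(1).tolist())
E
```

```text
deck 145 181.9354527938343 323.49841521394615
deck 151 182.25675675675674 322.8581395348837
deck 157 182.47687861271677 322.658357771261
deck 164 183.17296786389414 322.02453987730064
hood 187 175.5 338.28940397350993
hood 193 170.4016393442623 342.8682432432432
hood 202 172.9423076923077 341.7717391304348
hood 213 172.95112781954887 341.0330396475771
hood 224 173.68055555555557 339.9325396825397
200 [(np.float64(190.5), 32), (np.float64(126.5), -30), (np.float64(125.5), -26), (np.float64(189.5), 21), (np.float64(191.5), 21)]
225 [(np.float64(190.5), 36), (np.float64(126.5), -27), (np.float64(125.5), -26), (np.float64(191.5), 20), (np.float64(189.5), 20)]
285 [(np.float64(190.5), 36), (np.float64(126.5), -30), (np.float64(125.5), -28), (np.float64(191.5), 21), (np.float64(189.5), 19)]
305 [(np.float64(190.5), 36), (np.float64(126.5), -32), (np.float64(125.5), -26), (np.float64(191.5), 21), (np.float64(189.5), 17)]
pred hood [[171.1, 191.4], [342.9, 191.2], [196.1, 163.1], [317.9, 163.0]]
pred deck [[184.4, 127.9], [329.5, 127.8], [186.3, 156.1], [327.6, 156.0]]
```

The deck centre is about 4.4 px (roughly 4 mm) to the -y side of my estimate, and the top-only fit agrees. Yaw is good, so I'll shift tool y by -4 mm and lower to just above the deck.

>>> jog_arm(translation=[[0,-0.16,0],[0,0,0.4],[0,0,0.8],[0,0,0.8],[0,0,0.8],[0,0,0.4],[0,0,0.16],[0,0,0],[0,0,0]], dr=[[0,0,0],[0,0,0],[0,0,0],[0,0,0],[0,0,0],[0,0,0],[0,0,0],[0,0,0],[0,0,0]], jaw=[0,0,0,0,0,0,0,0,0])

```text
clock: 13.25
position: [0.47, -0.1032, 0.0639]
ee_rot: [0.15, 0.989, -0.0, 0.0]
ft_force: [0.3, -0.2, -2.9]
grip_width: 0.15
grasp_force: 59.0
```

```bash
python3 - <<'E'
from h import *
from workcell import manip, optics
o=manip.get_obs(); print(o["clock"],o["position"],o["joint_pos"].round(2),o["ft_force"],o["torque"])
c=optics.camera("wrist"); np.savez("pics/wrist5.npz",**c); g=c["color"].astype(float).mean(2)
for r in range(20,330,20):
    s=g[r-2:r+3].mean(0); d=np.diff(s); i=[j for j in range(60,450) if abs(d[j])>7 and abs(d[j])==abs(d[max(0,j-4):j+5]).max()]; print(r,[(j+.5,int(d[j])) for j in i])
p=np.load("feeder.npy"); p[:2]+=[-.004*np.sin(.3016),-.004*np.cos(.3016)]; np.save("feeder2.npy",p)
print("pred deck",proj(c,world(p,[(-127.5,-70,14),(-127.5,70,14),(-60,-70,14),(-60,70,14)])).round(1).tolist())
q=p.copy(); q[:2]=world(p,[(-66,0,0)])[0][:2]
print("pred hood",proj(c,world(q,[(-45,-44,86),(-45,44,86),(0,-44,86),(0,44,86),(-45,-44,16),(-45,44,16)])).round(1).tolist())
E
```

```text
13.25 [ 0.47004847 -0.1031705   0.06386299] [ 1.22  0.41 -1.26  1.94  0.44  1.11  1.05] [ 0.28074639 -0.20051623 -2.94611743] [-0.02506465  0.05840093 -0.01261973]
20 [(77.5, -34), (111.5, 33), (119.5, 15)]
40 [(106.5, 9), (117.5, 9)]
60 [(431.5, -24), (442.5, 12)]
80 [(425.5, -27), (436.5, 16)]
100 [(410.5, -41), (419.5, 17)]
120 [(406.5, -42), (415.5, 19)]
140 [(160.5, -23), (352.5, 24)]
160 [(161.5, -25), (351.5, 29)]
180 [(163.5, -25), (349.5, 30)]
200 [(165.5, -25), (172.5, 20), (235.5, -50), (278.5, 50), (341.5, -21), (347.5, 30)]
220 [(166.5, -22), (173.5, 21), (236.5, -56), (277.5, 57), (339.5, -22), (345.5, 28)]
240 [(168.5, -24), (175.5, 22), (229.5, -37), (240.5, -13), (273.5, 14), (284.5, 38), (337.5, -25), (343.5, 27)]
260 [(170.5, -25), (177.5, 21), (211.5, -46), (225.5, 13), (237.5, -16), (276.5, 16), (288.5, -11), (302.5, 46), (335.5, -22), (342.5, 30)]
280 [(172.5, -26), (178.5, 23), (202.5, -25), (236.5, -46), (277.5, 46), (311.5, 23), (334.5, -22), (340.5, 31)]
300 [(131.5, -18), (240.5, -10), (273.5, 10), (381.5, 20)]
320 [(97.5, -18), (102.5, -15), (235.5, 27), (240.5, 30), (268.5, 29), (273.5, -34), (278.5, -21), (414.5, 22)]
pred deck [[158.9, 138.8], [355.3, 138.8], [166.9, 226.2], [347.2, 226.3]]
pred hood [[171.3, 190.1], [343.1, 190.1], [177.8, 267.8], [336.5, 267.8], [196.2, 162.1], [318.0, 162.2]]
```

>>> jog_arm(translation=[[0,0,0.06],[0,0,0.03],[0,0,0]], dr=[[0,0,0],[0,0,0],[0,0,0]], jaw=[0,0,0])

```text
clock: 13.6
position: [0.4698, -0.1034, 0.0616]
ee_rot: [0.15, 0.989, -0.0, 0.0]
ft_force: [-2.8, -1.1, 5.3]
grip_width: 0.15
grasp_force: 60.2
```

>>> jog_arm(translation=[[-0.1,0,-0.02],[-0.2,0,0],[-0.2,0,0],[-0.2,0,0],[-0.2,0,0],[-0.2,0,0],[-0.1,0,0],[0,0,0]], dr=[[0,0,0],[0,0,0],[0,0,0],[0,0,0],[0,0,0],[0,0,0],[0,0,0],[0,0,0]], jaw=[0,0,0,0,0,0,0,0])

```text
clock: 14.4
position: [0.499, -0.1121, 0.0616]
ee_rot: [0.15, 0.989, 0.0, 0.0]
ft_force: [0.1, -0.2, 2.2]
grip_width: 0.151
grasp_force: 59.9
```

>>> jog_arm(translation=[[-0.1,0,0],[-0.15,0,0],[-0.15,0,0],[-0.15,0,0],[-0.15,0,0],[-0.1,0,0],[0,0,0]], dr=[[0,0,0],[0,0,0],[0,0,0],[0,0,0],[0,0,0],[0,0,0],[0,0,0]], jaw=[0,0,0,0,0,0,0])

```text
clock: 15.1
position: [0.5177, -0.118, 0.0616]
ee_rot: [0.15, 0.989, 0.0, 0.0]
ft_force: [-0.9, 1.7, 4.1]
grip_width: 0.152
grasp_force: 60.2
```

```bash
python3 - <<'E'
from h import *
from workcell import manip
o=manip.get_obs(); p=np.load("feeder2.npy"); R=np.array([[np.cos(p[2]),np.sin(p[2])],[-np.sin(p[2]),np.cos(p[2])]])
print(o["joint_pos"].round(2),"force in feeder",R@o["ft_force"][:2],o["ft_force"][2],o["torque"])
print(carry(o,[.528,.2227,-.5469],(0,0),p,.0616))
E
```

```text
[ 1.09  0.51 -1.17  1.82  0.52  1.15  1.02] force in feeder [-1.33558979  1.37950985] 4.056973296322091 [ 0.13924018  0.27491019 -0.02663633]
(([-0.63, -0.01, 0.0], np.float64(0.01)), array([ 0.53264653, -0.12286369]))
```

>>> jog_arm(translation=[[-0.1,0,0],[-0.15,0,0],[-0.15,0,0],[-0.1,0,0],[0,0,0]], dr=[[0,0,0],[0,0,0],[0,0,0],[0,0,0],[0,0,0]], jaw=[0,0,0,0,0])

```text
clock: 15.6
position: [0.5291, -0.1213, 0.0617]
ee_rot: [0.15, 0.989, 0.0, -0.0]
ft_force: [-5.2, 2.5, 8.0]
grip_width: 0.151
grasp_force: 60.7
```

>>> jog_arm(translation=[[-0.06,0,0],[0,0,0],[0,0,0]], dr=[[0,0,0],[0,0,0],[0,0,0]], jaw=[0,0,0])

```text
clock: 15.9
position: [0.5303, -0.1217, 0.0617]
ee_rot: [0.15, 0.989, -0.0, -0.0]
ft_force: [-5.8, 1.9, 8.8]
grip_width: 0.15
grasp_force: 60.9
```

>>> jog_arm(translation=[[-0.06,0,0],[0,0,0],[0,0,0]], dr=[[0,0,0],[0,0,0],[0,0,0]], jaw=[0,0,0])

```text
clock: 16.2
position: [0.5317, -0.1222, 0.0617]
ee_rot: [0.15, 0.989, -0.0, -0.0]
ft_force: [-5.9, 3.1, 8.9]
grip_width: 0.149
grasp_force: 60.9
```

>>> jog_arm(translation=[[-0.05,0,0],[0,0,0],[0,0,0]], dr=[[0,0,0],[0,0,0],[0,0,0]], jaw=[0,0,0])

```text
clock: 16.5
position: [0.5322, -0.1223, 0.0617]
ee_rot: [0.15, 0.989, -0.0, -0.001]
ft_force: [-11.0, 3.2, 11.8]
grip_width: 0.151
grasp_force: 61.4
```

>>> jog_arm(translation=[[-0.05,0,0],[0,0,0],[0,0,0]], dr=[[0,0,0],[0,0,0],[0,0,0]], jaw=[0,0,0])

```text
clock: 16.8
position: [0.5322, -0.1223, 0.0617]
ee_rot: [0.15, 0.989, -0.0, -0.002]
ft_force: [-17.9, 4.1, 18.6]
grip_width: 0.15
grasp_force: 62.4
```

It stopped at the predicted home position, so I'll relax the preload, open and retreat upward.

>>> jog_arm(translation=[[0.06,0,-0.02],[0,0,0],[0,0,0],[0,0,0],[0,0,0],[0,0,0],[0,0,0],[0,0,-0.2],[0,0,-0.6],[0,0,-1]], dr=[[0,0,0],[0,0,0],[0,0,0],[0,0,0],[0,0,0],[0,0,0],[0,0,0],[0,0,0],[0,0,0],[0,0,0]], jaw=[0,0,1,1,1,1,1,1,1,1])

```text
clock: 17.8
position: [0.5324, -0.1227, 0.1075]
ee_rot: [0.15, 0.989, 0.0, -0.001]
ft_force: [-0.1, 0.1, 1.1]
grip_width: 1.0
grasp_force: 0.0
```

>>> jog_arm(translation=[[0,0,-1],[0,0,-1],[0,0,-1],[0,0,-0.5],[0,0,0]], dr=[[0,0,0],[0,0,0],[0,0,0],[0,0,0],[0,0,0]], jaw=[1,1,1,1,1])

```text
clock: 18.3
position: [0.534, -0.1228, 0.1964]
ee_rot: [0.15, 0.989, -0.0, 0.001]
ft_force: [-0.9, 0.1, 0.6]
grip_width: 1.004
grasp_force: 0.0
```

```bash
python3 - <<'E'
from h import *
from workcell import manip, optics
import cv2
o=manip.get_obs(); print(o["clock"],o["position"],o["joint_pos"].round(2),o["ft_force"])
c=optics.camera("wrist"); s=optics.camera("scene"); p=np.load("feeder2.npy")
def draw(c,roi,k):
    u,v,w,h=roi; I=np.clip(cv2.resize(c["color"][v:v+h,u:u+w],None,fx=k,fy=k,interpolation=cv2.INTER_CUBIC)*1.3,0,255).astype(np.uint8)[:,:,::-1].copy()
    for L in ([(-45,-44,84),(-45,44,84),(45,44,84),(45,-44,84)],[(-127.5,-70,14),(-127.5,70,14),(127.5,70,14),(127.5,-70,14)]):
        cv2.polylines(I,[((proj(c,world(p,L))-[u,v]+.5)*k).astype(int)],True,(0,255,0),1)
    return I
a=cv2.resize(draw(c,(0,0,512,384),1),(400,300)); b=draw(s,(180,150,100,75),4)
cv2.imwrite("pics/end.png",np.hstack([a,b]))
E
```

```text
18.3 [ 0.5339801  -0.12283527  0.19639752] [ 1.15  0.41 -1.25  1.62  0.4   1.39  1.12] [-0.90157804  0.09251052  0.62626099]
```

View pics/end.png

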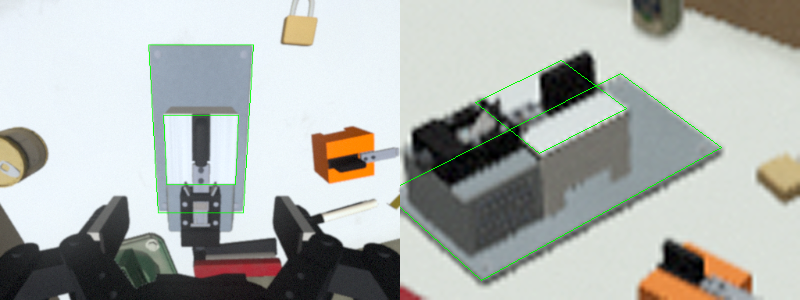

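The last picture shows the hood square on the deck, meeting the gearbox, with its tongue in the switch. The hood edges match the predicted home outline at (165–237,115–185), and the gripper is clear.

```bash
python3 -c "
from workcell import manip
print(manip.hand_in())"
```

```text
the job is handed in; nothing more can be done
None
```

The guard is on the deck, pushed in until it stopped against the gearbox with its tongue in the switch, and released; I handed the job in at about 18 s, but no pass or fail result came back.

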